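Fix a new sharpening stone in its ratchet-trigger holder

ROBOT

A 6-joint arm with a two-finger parallel gripper is mounted at the origin on a cart in front of the work surface, level with it; the furniture and walls round the work are solid. World frame = base frame: x ahead of the robot, y to its left, z up, the work surface at z = 0. Lengths are in m, angles in rad, forces in N, time in s.
With the tool pointing down it reaches from about 0.3 to 0.875 m from the base axis. Payload 6.4 kg.
Tool frame: the origin (TCP) lies where the fingers leave the gripper's body, on its centre line; the fingertips stand 73 mm ahead of it and the grasp point (between the pads) lies 54 mm ahead of it; z points along the fingers, y is the line along which they close (so a half turn about z gives the same grasp; the last joint's range is limited). The gripper opens to 85 mm and grips with 20 to 120 N. Pads are 22 mm wide; open, the fingers measure 114 mm over their backs; the gripper's body (76 mm by 85 mm) begins 54 mm behind the grasp point. The pads swing forward as they close: fully open they stand 13 mm farther back than shut.
Start: joints at [-1.518, 0.181, 1.607, -0, 1.354, -0.206], TCP at [0.147, -0.556, 0.304] pointing down, gripper open.
Joint ranges: [-2.99, 2.99], [-0.89, 2.07], [0.3, 2.58], [-1.14, 4.28], [0, 2.63], [-3.12, 3.12]. Speed limits (rad/s): [2.57, 2.57, 3.01, 3.14, 3.14, 3.14].

INTERFACE

Orientations are given as a unit quaternion [x, y, z, w].
In Python, from bench import observe, camera, job, recognise gives the robot as it stands.
- The arm moves only by the shell command python3 -m creep 'ROWS'. ROWS is JSON, a list of rows, each a list of 3 entries, a list of its own where there are three numbers: the opening, from 0 (shut) to 1 (fully open), then the shift along the tool's x, y, z in cm, then the turn about the tool's z in degrees. In form: [[hand, [dx, dy, dz], yaw], ...]. A call has 1 to 10 rows; each row shifts and turns the commanded pose from where the row before left it, along the tool's axes as they then stand; what a row does not reach is not made up. A row lasts 1/10 s, in which the tool goes at most 50 mm and 8.59 degrees, less where a joint would pass 70% of its speed; a pose out of reach is approached as far as the arm can. A call is refused whole if a number of a shift passes 5 or a number of a turn 8.59, either way. A call with a gripper value outside its range is refused whole. The fingers move at their own pace and stop on an object; the grip force is fixed at half the most. Time passes only in rows, so rows that do not move let the fingers close. It gives the time, the measured TCP pose, the force, the opening and the grip force at its end, in the units of the state.
- observe(): the state, without advancing time (a new reading comes with each control period).
- camera(name): name is "scene" or "top" or "wrist"; returns a dict with "color" (480x640x3 uint8, red, green, blue), "fx", "fy", "cx", "cy" (pixels), "R" (3x3) and "t" (3): a world point X has camera coordinates R X + t; the wrist camera has in their place "hand_eye" (4x4, takes a point from camera to tool coordinates, whose origin is the TCP and whose axes are the flange's). Camera axes: x right, y down, z forward; pixel columns grow to the right and rows downward; lengths in m; the calibration is good to about 2 mm. The wrist camera is an equidistant fisheye: a pixel r from the principal point sees the ray r / f radians off the axis. A picture is of the moment at which its call begins: read the wrist's pose just before it. There is no depth.
- job.close_job(): hands the job in; it is judged then, once.
Trained networks look in a picture, given as the dict that the camera call returned (one of the last four; its "shot" number tells which), for a name from the list of things; names that differ only in an ending like _2 or _b are one class to them, and where a whole thing is asked for, a point or a joint stands for the part that bears it (a point fixed in the world has none). Each returns a list of dicts, best first, with "score" (0 to 1); they miss things now and then, are a little off and sometimes report something else, mostly with a low value. They report only what shows in the picture. A call takes as long as a camera call. They do not tell look-alikes from the thing itself.
- recognise(picture, label): "at" ([x, y, z] in m, in world coordinates, good to about 4 mm: the middle of the surface that is visible of it).
The state is a dict: "time": time; "joints": joint angles; "qd": joint speeds; "joint_torque": joint torques, N m; "position": TCP position; "ee_rot": TCP orientation; "ft_force": force on the tool from outside, world axes, zero at the start; "torque": the same for the moment, N m; "grip_width": finger opening in m; "finger_force": force on a finger pad.
Only numpy, scipy, OpenCV 4.12 (cv2) and the standard library are available. Lean on these libraries where they do the work, as an engineer would, in place of code of your own. Each camera call takes 0.05 s, during which the arm holds its last target. There are 200 camera calls.

TASK

Open both flaps of the carton well past upright, take out the sharpening stone and lay it flat on the holder's bed, lengthwise between the fixed stop and the moving jaw. Then pump the holder's trigger (never shove the jaw itself) until the stone is held firmly against the stop with the jaw's sprung face pushed in about half way, without letting it bottom, since that cracks the stone. Finish holding on: keep the trigger squeezed in the hand, and leave the three small things standing nearby undisturbed.

Things in the scene. Friction and masses are not known exactly. Their poses are not given: they have to be found in the camera images.
- carton: Open-topped cardboard carton fixed to the worktop, 178 (its x, length) x 148 (its y) x 60 mm high, walls and floor 4 mm thick; origin at the centre of its underside, z up. Two long flaps are hinged along the rims of its +y and -y walls; two short end flaps already hang down outside its +x and -x ends (about 12 mm beyond the ends).
- flap_left (a joint): Angle (rad) of the carton's flap on its +y side: 166 x 55 mm, 3 mm thick, hinged along the carton's x at y = +72 mm, z = 60 mm of the carton. 0 = lying closed over the carton, pi/2 = upright, up to 2.5 = swung open outward. It starts ajar at 0.8 to 1.1 and stays wherever it is pushed (stiff hinge, about 0.03 N m).
- flap_right (a joint): The same for the flap on the carton's -y side, hinged at y = -72 mm; it swings open toward the carton's -y.
- stone: Loose two-layer sharpening stone, a 120 (x) x 50 (y) x 28 (z) mm flat block of about 0.3 kg, grey below and paler above; origin at the centre of its underside. It lies flat in the carton, roughly along the carton's x. Grip it across its 50 mm width.
- holder: Sharpening-stone holder fixed to the worktop: beech base 280 mm long, 64 mm wide. Its x axis runs along it from the trigger end to the fixed stop, z is up, origin at the underside. The flat rubber bed is at z = 30 mm, from x = -75 to +75 mm, 56 mm wide; at the -x end a grey handle post 28 mm wide stands from the base to z = 160 mm, its back face at x = -161 mm and its front face at -145 mm.
- stone_seat (a point): Point on top of the bed (holder x = 15, y = 0, z = 30 mm) where the centre of the stone's underside lies when the stone is flat on the bed with its end against the stop.
- stop: Fixed steel stop of the holder, 56 mm wide: its face looks to the holder's -x, at x = 75 mm of the holder, and rises from the bed to z = 53 mm. Its origin coincides with the holder's.
- jaw (a joint): Travel (m) of the moving jaw toward the stop, 0 to 0.045; starts at 0 to 0.008. At 0 the jaw's sprung face (not pressed) is at x = -67 mm of the holder, that is 142 mm from the stop, so the stone fits with 14 to 22 mm to spare. The jaw rides above the bed and is held by a brake (16 N), so it stays where it is; only the trigger should move it.
- jaw_block: Steel block of the moving jaw, 12 x 50 x 27 mm, behind the sprung face, z = 33 to 60 mm of the holder. Its origin coincides with the holder's when the jaw reads 0.
- sprung_face (a joint): How far (m) the jaw's sprung face is pushed back into the jaw: 0 = free, 0.013 = bottomed on its stop. Spring 1.1 N per mm. It starts to grow when the face presses on the stone; 0.003 to 0.0115 is a good hold, above 0.0125 the stone cracks.
- face_plate: Rubber plate of the sprung face, 6 x 50 x 24 mm, that presses on the stone's end, z = 33 to 57 mm. Its origin coincides with the holder's when jaw and sprung face read 0.
- trigger (a joint): Angle (rad) of the trigger lever: 0 = at rest, 0.222 = fully squeezed toward the handle post (its grip moves 12 mm toward the holder's -x). A light spring (about 2 to 3.5 N at the grip) returns it when it is let go. A full squeeze moves the jaw about 6 to 7 mm toward the stop, a part squeeze in proportion; on the way back the jaw stays. Squeezing takes 10 to 18 N at the grip.
- trigger_grip: Upper part of the trigger: a rubber cross bar 14 mm in diameter, 40 mm long along the holder's y, centred at x = -116 mm, z = 150 mm of the holder at rest and x = -128 mm fully squeezed. Its body origin is on the trigger's pivot, x = -122 mm, z = 94 mm.
- squeeze_point (a point): Point of the holder (x = -141, y = 0, z = 150 mm) midway between the back of the handle post and the front of the fully squeezed trigger bar. Fingers that straddle post and bar from above, centred here and closing along the holder's x, must open to more than 65 mm to free the trigger and close to 39 mm for a full squeeze.
- mill: Small loose grey and clear mill or shaker with a domed top, 44 mm in diameter, 90 mm tall, standing beyond the holder: leave it alone.
- egg_timer: Loose domed egg timer, 64 mm in diameter, 50 mm tall, near the robot: leave it alone.
- spice_jar: Loose spice jar with a dark cap, 41 mm in diameter, 105 mm tall, on the robot's side of the holder: leave it alone.
Not all that is in view belongs to the job. Of the things that look like the carton, the larger one is meant.

How it is judged:
On the way, in this order (a step that is already met when the one before it is completed fails the run):
1. both carton flaps stand open past upright (value of joint each of flap_left, flap_right above 1.65 rad), for 0.2 s.
2. the stone lies flat on the bed between stop and jaw, let go (x of stone in the frame of holder between -0.002 and 0.02 m and y of stone in the frame of holder between -0.014 and 0.014 m and z of stone in the frame of holder below 0.034 m and angle between the x axis of stone and the x axis of holder, either way round below 0.15 rad and angle between stone's own z axis and vertical below 0.1 rad and contact force between the fingers and stone below 0.2 N), for 0.2 s.
3. the trigger is squeezed (value of joint trigger above 0.1 rad and contact force between the fingers and trigger_grip above 1 N), for 0.1 s.
4. the trigger is let back (value of joint trigger below 0.05 rad), for 0.1 s.
5. the trigger is squeezed again (value of joint trigger above 0.05 rad and contact force between the fingers and trigger_grip above 1 N), for 0.1 s.
At the end, for the whole second after the job is handed in: Stone flat on the bed (14 mm, 0.15 rad), pressed on the stop (over 2 N) by the sprung face (over 2 N), pushed in 3 to 11.5 of 13 mm; fingers still squeeze the trigger (over 0.04 rad, 1 N), off the stone; both flaps open past 1.6 rad (all of step 2 and value of joint sprung_face between 0.003 and 0.0115 m and contact force between stone and stop above 2 N and contact force between stone and face_plate above 2 N and value of joint trigger above 0.04 rad and contact force between the fingers and trigger_grip above 1 N and value of joint each of flap_left, flap_right above 1.6 rad and linear speed of stone below 0.02 m/s); the arm keeps its last pose, push and grip.
It fails at once if the sprung face bottoms and cracks the stone (value of joint sprung_face above 0.0125 m).
It fails at once if the jaw is shoved by hand (contact force between any of the arm, the fingers and jaw_block above 3 N or contact force between any of the fingers, the arm and face_plate above 3 N).
It fails at once if a bystander is knocked or moved (distance of any of mill, egg_timer, spice_jar from where it was at the start of the episode above 0.03 m or angle between any of mill, egg_timer, spice_jar's own z axis and vertical above 0.5 rad).
It also fails if it takes over 58 s, if anything falls off the work surface, if the arm or the gripper's body presses on something with over 40 N, if the wrist force passes 120 N, or if a joint passes its speed limit or range.

## Working session

There is one attempt and no reset: what is moved stays moved. The work goes in short steps, Python scripts to look and compute and a shell command to move; the robot and the scene stay as the last step left them, time stands still between calls to the robot, and variables do not carry over. Pictures are saved under pics/ and viewed, at most 10 in all, crops included, and the job is handed in when it is done.

```bash
mkdir -p pics; python3 - <<'E'
from bench import observe, camera, recognise
import cv2, numpy as np
s=observe(); print(s['time'],s['position'],s['ee_rot'],s['grip_width'])
for n in ['scene','top']:
    p=camera(n); cv2.imwrite(f'pics/{n}0.png',p['color'][:,:,::-1])
    for l in ['carton','flap_left','flap_right','stone','holder','stop','jaw_block','face_plate','trigger_grip','mill','egg_timer','spice_jar']:
        print(n,l,[(np.round(d['at'],3).tolist(),round(d['score'],2)) for d in recognise(p,l)][:3])
print(observe()['time'])
E
```

```text
0.0 [ 0.1471759  -0.5553941   0.30295833] [ 9.91635922e-01  1.29063508e-01  8.23448933e-05 -8.96110517e-04] 0.0856049379004533
scene carton [([0.431, 0.295, 0.049], 0.84), ([0.404, 0.564, 0.045], 0.58)]
scene flap_left [([0.41, 0.588, 0.047], 0.79), ([0.446, 0.304, 0.085], 0.74)]
scene flap_right [([0.429, 0.524, 0.054], 0.97)]
scene stone [([0.426, 0.24, 0.032], 0.68)]
scene holder [([0.437, -0.207, 0.03], 0.68)]
scene stop [([0.474, -0.104, 0.044], 0.67)]
scene jaw_block [([0.415, -0.269, 0.047], 0.45)]
scene face_plate [([0.433, -0.25, 0.049], 0.59), ([0.423, 0.24, 0.033], 0.4)]
scene trigger_grip [([0.564, -0.025, 0.046], 0.58)]
scene mill [([0.567, -0.022, 0.048], 0.78)]
scene egg_timer [([0.374, 0.035, 0.035], 0.71)]
scene spice_jar [([0.328, -0.206, 0.056], 0.63)]
top carton [([0.42, 0.561, 0.053], 0.97), ([0.45, 0.258, 0.053], 0.67), ([0.483, -0.108, 0.053], 0.5)]
top flap_left [([0.454, 0.307, 0.093], 0.59)]
top flap_right [([0.435, 0.517, 0.046], 0.83), ([0.457, 0.195, 0.088], 0.63)]
top stone []
top holder [([0.434, -0.236, 0.032], 0.81)]
top stop [([0.458, 0.195, 0.087], 0.51), ([0.483, -0.111, 0.053], 0.41)]
top jaw_block [([0.431, -0.275, 0.062], 0.53), ([0.45, 0.241, 0.03], 0.37)]
top face_plate [([0.449, 0.242, 0.032], 0.56), ([0.45, 0.256, 0.055], 0.52)]
top trigger_grip [([0.417, -0.294, 0.152], 0.52)]
top mill [([0.574, -0.032, 0.076], 0.6)]
top egg_timer [([0.387, 0.017, 0.042], 0.75)]
top spice_jar [([0.332, -0.22, 0.104], 0.69)]
1.3
```

View pics/scene0.png

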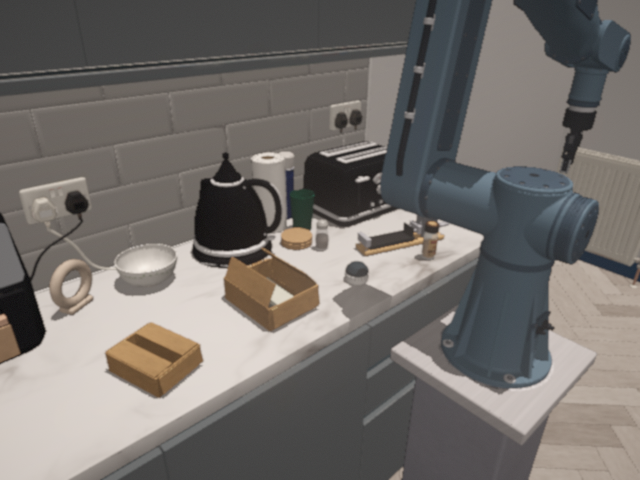

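View pics/top0.png

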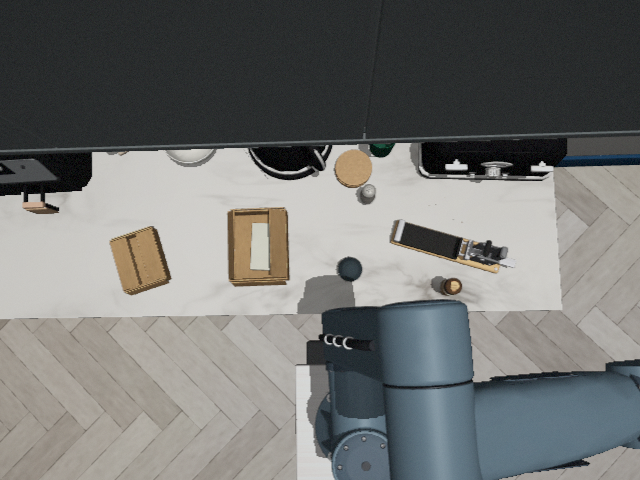

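```bash
cat > h.py <<'E'
import numpy as np, cv2
from bench import observe, camera, recognise
from scipy.spatial.transform import Rotation as Ro
def ray(p,u,v,z):
    R=np.array(p['R']);t=np.array(p['t']);c=-R.T@t
    d=R.T@np.array([(u-p['cx'])/p['fx'],(v-p['cy'])/p['fy'],1]); return c+d*(z-c[2])/d[2]
def proj(p,X):
    c=np.array(p['R'])@X+np.array(p['t']); return np.array([c[0]/c[2]*p['fx']+p['cx'],c[1]/c[2]*p['fy']+p['cy']])
E
python3 - <<'E'
from h import *
p=camera('top'); im=p['color'][:,:,::-1]
print(p['fx'],p['fy'],p['cx'],p['cy'],p['R'],p['t'])
a=cv2.resize(im[195:295,215:305],None,fx=4.4,fy=4.4,interpolation=cv2.INTER_CUBIC)
b=cv2.resize(im[205:285,380:525],None,fx=4.4,fy=4.4,interpolation=cv2.INTER_CUBIC)
print(a.shape,b.shape)
cv2.imwrite('pics/a.png',a);cv2.imwrite('pics/b.png',b)
E
```

```text
593.7758601204471 593.7758601204471 308.8389483281 240.61125842854062 [[-0.01479345 -0.99848408 -0.05301597]
 [-0.99296746  0.02089895 -0.11652831]
 [ 0.11745964  0.05091928 -0.99177137]] [0.12334718 0.45991863 1.48082872]
(440, 396, 3) (352, 638, 3)
```

View pics/a.png

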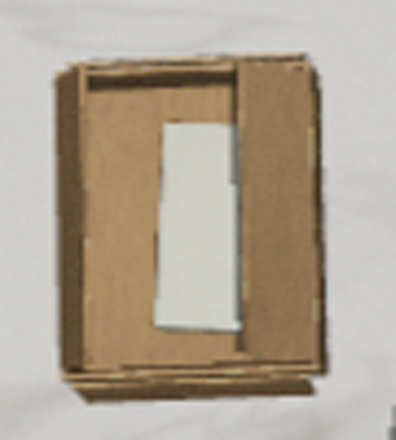

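View pics/b.png

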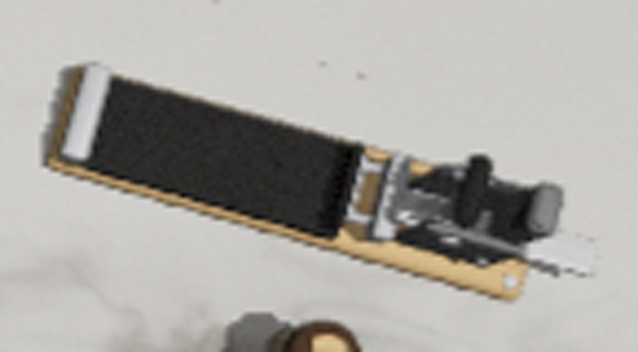

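```bash
python3 - <<'E'
from h import *
from scipy.optimize import least_squares
p=camera('top')
def A(u,v): return np.array([215+u/4.4-.4,195+v/4.4-.4])
def B(u,v): return np.array([380+u/4.4-.4,205+v/4.4-.4])
def fit(pts,x0):
    def T(q,X): c,s=np.cos(q[2]),np.sin(q[2]); return np.array([q[0]+c*X[0]-s*X[1],q[1]+s*X[0]+c*X[1],X[2]])
    f=lambda q:np.concatenate([proj(p,T(q,np.array(X)/1000))-px for X,px in pts])
    r=least_squares(f,x0,loss='soft_l1'); print(np.round(r.x,4),np.degrees(r.x[2]),np.round(f(r.x).reshape(-1,2),1).tolist())
# holder
fit([([75,-28,53],B(110,72)),([75,28,53],B(88,160)),([-116,-20,157],B(483,157)),([-116,20,157],B(471,222)),([-161,-14,160],B(563,186)),([-161,14,160],B(555,210))],[.43,-.2,1.4])
s=[ray(p,*A(*q),.032) for q in [(163,124),(236,124),(240,329),(155,326)]]
print('stone',np.round(s,3).tolist())
fit([([89,-74,60],A(310,57)),([-89,-74,60],A(325,373)),([-89,74,60],A(62,375)),([89,74,60],A(57,75))],[.45,.25,0])
for q in [(238,60),(240,350)]: print('rflap edge',[ray(p,*A(*q),z).round(3) for z in (.1,.11)])
for q in [(83,72),(83,368)]: print('lflap edge',[ray(p,*A(*q),z).round(3) for z in (.1,.11)])
E
```

```text
[ 0.457  -0.1899  1.2791] 73.28885506465103 [[0.0, -0.7], [-0.8, 0.8], [0.3, -1.6], [-1.2, 0.3], [1.3, -0.6], [0.2, 5.7]]
stone [[0.511, 0.261, 0.032], [0.51, 0.218, 0.032], [0.391, 0.217, 0.032], [0.393, 0.266, 0.032]]
[0.4516 0.2427 0.0251] 1.436878833172804 [[0.5, 0.4], [-0.4, -0.7], [0.2, 1.4], [-0.3, -0.8]]
rflap edge [array([0.536, 0.209, 0.1  ]), array([0.534, 0.208, 0.11 ])]
rflap edge [array([0.374, 0.209, 0.1  ]), array([0.374, 0.208, 0.11 ])]
lflap edge [array([0.531, 0.296, 0.1  ]), array([0.529, 0.294, 0.11 ])]
lflap edge [array([0.366, 0.296, 0.1  ]), array([0.365, 0.294, 0.11 ])]
```

```bash
cat >> h.py <<'E'
def goal(x,y,z,yaw=None):
    "total tool shift in cm to bring TCP to x,y,z; turn needed for tool x to have world yaw (deg)"
    s=observe(); R=Ro.from_quat(s['ee_rot']).as_matrix(); P=np.array(s['position'])
    w=np.degrees(np.arctan2(R[1,0],R[0,0])); print('t',round(s['time'],2),'pos',P.round(4),'yaw',round(w,2),'tilt',np.round(R[:,2],3),'shift cm',(R.T@(np.array([x,y,z])-P)*100).round(2),'width',round(s['grip_width'],4),'F',np.round(s['ft_force'],1))
    if yaw is not None: print('turn',round((w-yaw+90)%180-90,2))
E
python3 -m creep '[[0,[0,0,0],8.59],[0,[0,0,0],8.59],[0,[0,0,0],0]]'
python3 -c "from h import *; goal(.45,.25,.25,-2.4)"
```

```text
time: 1.7
position: [0.1472, -0.5559, 0.3039]
ee_rot: [1.0, -0.021, 0.0, 0.0]
ft_force: [0.3, 0.1, -0.2]
grip_width: 0.0435
finger_force: 0.0
t 1.7 pos [ 0.1472 -0.5559  0.3039] yaw -2.43 tilt [ 0. -0. -1.] shift cm [ 26.84 -81.8    5.39] width 0.0435 F [ 0.3  0.1 -0.2]
turn -0.03
```

```bash
python3 -m creep '[[0,[3.5,-3,0],0],[0,[3.5,-3,0],0],[0,[3.5,-3,0],0],[0,[3.5,-3,0],0],[0,[3.5,-3,0],0],[0,[3.5,-3,0],0],[0,[0,-4.5,0],0],[0,[0,-4.5,0],0],[0,[0,-4.5,0],0],[0,[0,-4.5,0],0]]'
python3 -m creep '[[0,[0,-4.5,0],0],[0,[0,-4.5,0],0],[0,[0,-4.5,0],0],[0,[0,-4.5,0],0],[0,[0,-4.5,0],0],[0,[0,-4.5,0],0],[0,[0,-4.5,0],0],[0,[0,-4.5,0],0],[0,[0,0,0],0],[0,[0,0,0],0]]'
python3 -c "from h import *; goal(.45,.25,.155,-2.4)"
```

```text
time: 2.7
position: [0.3716, -0.203, 0.3039]
ee_rot: [1.0, -0.018, 0.0, 0.0]
ft_force: [1.0, -0.2, 0.3]
grip_width: -0.0003
finger_force: 0.0
time: 3.7
position: [0.3862, 0.1559, 0.3039]
ee_rot: [1.0, -0.017, -0.0, 0.0]
ft_force: [0.4, 0.0, -0.5]
grip_width: -0.0002
finger_force: 0.0
t 3.7 pos [0.3862 0.1559 0.3039] yaw -1.96 tilt [-0. -0. -1.] shift cm [ 6.06 -9.63 14.88] width -0.0002 F [ 0.4  0.  -0.5]
turn 0.44
```

```bash
python3 -m creep '[[0,[3,-4,2],0],[0,[3,-4,2],0],[0,[0,-1.6,3],0],[0,[0,0,4],0],[0,[0,0,3.8],0],[0,[0,0,0],0],[0,[0,0,0],0]]'
python3 -c "from h import *; goal(.45,.165,.155,-2.4)"
```

```text
time: 4.4
position: [0.4463, 0.2415, 0.1591]
ee_rot: [1.0, -0.021, -0.001, 0.0]
ft_force: [0.8, 0.2, 0.5]
grip_width: 0.0001
finger_force: 0.0
t 4.4 pos [0.4463 0.2415 0.1591] yaw -2.4 tilt [-0.001 -0.    -1.   ] shift cm [0.69 7.63 0.41] width 0.0001 F [0.8 0.2 0.5]
turn -0.0
```

```bash
python3 -m creep '[[0,[0,2,0.4],0],[0,[0,2,0],0],[0,[0,2,0],0],[0,[0,2,0],0],[0,[0,0.6,0],0],[0,[0,0,0],0]]'
python3 -m creep '[[0,[0,-3,0],0],[0,[0,-3,0],0],[0,[0,-3,0],0],[0,[0,-3,0],0],[0,[0,-3,0],0],[0,[0,-2,0],0],[0,[0,-0.5,0],0],[0,[0,0,0],0]]'
python3 - <<'E'
from h import *
goal(.45,.241,.25,-2.4)
p=camera('top'); im=p['color'][:,:,::-1]
cv2.imwrite('pics/c.png',cv2.resize(im[185:305,205:315],None,fx=4.4,fy=4.4,interpolation=cv2.INTER_CUBIC))
E
```

```text
time: 5.0
position: [0.4439, 0.1561, 0.1569]
ee_rot: [1.0, -0.021, 0.002, -0.0]
ft_force: [-0.0, -0.2, 1.1]
grip_width: -0.0002
finger_force: 0.0
time: 5.8
position: [0.4495, 0.3327, 0.1552]
ee_rot: [1.0, -0.02, 0.0, -0.0]
ft_force: [-0.4, -0.9, 0.1]
grip_width: 0.0001
finger_force: 0.0
t 5.8 pos [0.4495 0.3327 0.1552] yaw -2.24 tilt [ 0.001  0.    -1.   ] shift cm [ 0.41  9.15 -9.48] width 0.0001 F [-0.4 -0.9  0.1]
turn 0.16
```

View pics/c.png

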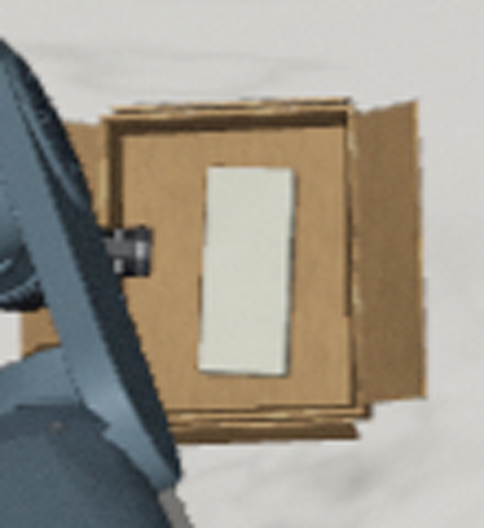

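```bash
python3 - <<'E'
from h import *
p=camera('top')
c=np.array([ray(p,205+u/4.4-.4,185+v/4.4-.4,.032) for u,v in [(207,168),(294,169),(288,375),(199,371)]])
m=c.mean(0); d=(c[0]+c[1]-c[2]-c[3]); yaw=np.degrees(np.arctan2(d[1],d[0])); print(c.round(3).tolist(),m,yaw)
goal(m[0],m[1],.10,yaw)
E
```

```text
[[0.511, 0.261, 0.032], [0.509, 0.21, 0.032], [0.389, 0.215, 0.032], [0.393, 0.266, 0.032]] [0.45051905 0.23802372 0.032     ] -2.266318909770067
t 5.9 pos [0.4495 0.3314 0.155 ] yaw -2.35 tilt [ 0. -0. -1.] shift cm [0.48 9.33 5.5 ] width -0.0004 F [-0.5 -0.  -0.2]
turn -0.08
```

```bash
python3 -m creep '[[1,[0.2,3,-2],0],[1,[0.2,3.3,0],0],[1,[0,3,0],0],[1,[0,0,0],0],[1,[0,0,2],0],[1,[0,0,2],0],[1,[0,0,0],0]]'
python3 - <<'E'
from h import *
goal(.4505,.238,.088,-2.3)
p=camera('wrist'); cv2.imwrite('pics/w.png',p['color'][:,:,::-1])
E
```

```text
time: 6.6
position: [0.4481, 0.2378, 0.1326]
ee_rot: [1.0, -0.021, -0.002, 0.001]
ft_force: [-0.6, 0.3, 0.0]
grip_width: 0.0855
finger_force: 0.0
t 6.6 pos [0.4481 0.2378 0.1326] yaw -2.43 tilt [-0.005 -0.001 -1.   ] shift cm [ 0.26 -0.04  4.46] width 0.0855 F [-0.6  0.3  0. ]
turn -0.13
```

View pics/w.png

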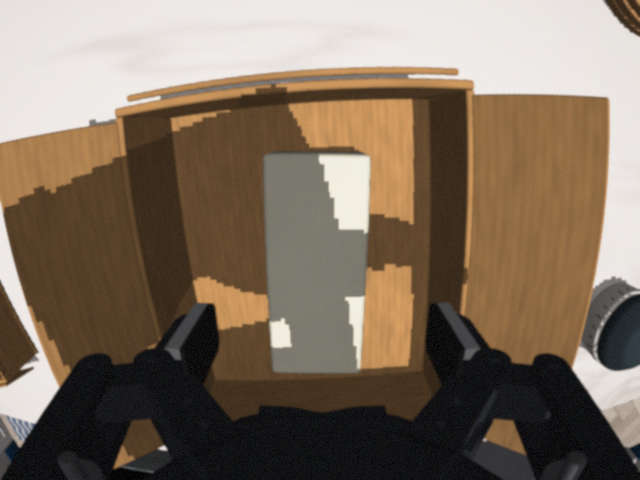

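Both flaps lie wide open. The stone (columns 265–370) sits centred between the fingers (215 and 428). Descending to grip.

```bash
python3 -m creep '[[1,[0.2,0,1.5],0],[1,[0,0,1.5],0],[1,[0,0,1],0],[1,[0,0,0.4],0],[0,[0,0,0],0],[0,[0,0,0],0],[0,[0,0,0],0],[0,[0,0,0],0]]'
python3 -c "from h import *; goal(.4505,.238,.088,-2.3)"
```

```text
time: 7.45
position: [0.4525, 0.239, 0.092]
ee_rot: [1.0, -0.021, 0.001, -0.0]
ft_force: [-0.5, 0.1, 5.0]
grip_width: 0.0482
finger_force: 63.1
t 7.45 pos [0.4525 0.239  0.092 ] yaw -2.35 tilt [ 0.002  0.001 -1.   ] shift cm [-0.2   0.11  0.4 ] width 0.0482 F [-0.5  0.1  5. ]
turn -0.05
```

```bash
python3 -m creep '[[0.75,[0,0,0],0],[0.75,[-0.1,0,-0.9],0],[0.75,[0,0,0],0],[0,[0,0,0],0],[0,[0,0,0],0],[0,[0,0,0],0],[0,[0,0,0],0]]'
python3 -c "from h import *; goal(.4505,.238,.098,-2.3)"
python3 -m creep '[[0,[0,0,-1],0],[0,[0,0,-2],0],[0,[0,0,-3],0],[0,[0,0,-3],0],[0,[0,0,-3],0],[0,[0,0,-3],0],[0,[0,0,0],0],[0,[0,0,0],0]]'
python3 - <<'E'
from h import *
goal(.4505,.238,.098,-2.3)
p=camera('wrist'); cv2.imwrite('pics/w2.png',p['color'][:,:,::-1])
E
```

```text
time: 8.15
position: [0.4511, 0.2389, 0.101]
ee_rot: [1.0, -0.02, 0.0, -0.0]
ft_force: [-4.1, -1.5, 12.0]
grip_width: 0.0458
finger_force: 59.4
t 8.15 pos [0.4511 0.2389 0.101 ] yaw -2.35 tilt [ 0.001  0.    -1.   ] shift cm [-0.06  0.09  0.3 ] width 0.0458 F [-4.1 -1.5 12. ]
turn -0.05
time: 8.95
position: [0.4505, 0.2385, 0.2494]
ee_rot: [1.0, -0.021, 0.0, -0.0]
ft_force: [-0.4, -0.7, -3.7]
grip_width: 0.0454
finger_force: 61.8
t 8.95 pos [0.4505 0.2385 0.2494] yaw -2.35 tilt [ 0.  0. -1.] shift cm [ 0.    0.05 15.14] width 0.0454 F [-0.4 -0.7 -3.7]
turn -0.05
```

View pics/w2.png

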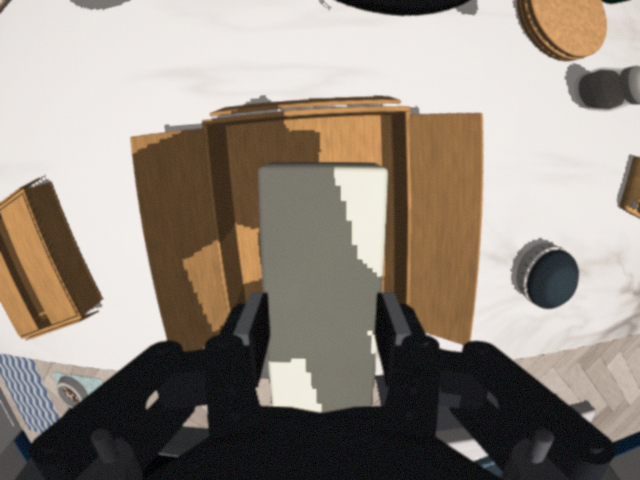

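```bash
python3 - <<'E'
from h import *
p=camera('top')
def B(u,v): return np.array([380+u/4.4-.4,205+v/4.4-.4])
c,s=np.cos(1.2791),np.sin(1.2791);R=np.array([[c,-s],[s,c]])
for n,u,v,z in [('bed+',100,165,.03),('bed+end',335,237,.03),('bed-',360,147,.03),('bed-b',120,80,.03),('stop-',110,72,.053),('stop+',88,160,.053),('stopback',85,62,.053),('stopback+',63,157,.053),('base+',48,165,.02),('base+end',520,298,.02),('jawfaceplate',362,158,.057),('jaw2',350,228,.057),('bar-',483,157,.157),('bar+',471,222,.157)]:
    w=ray(p,*B(u,v),z); print(n,w.round(3),((R.T@(w[:2]-[.457,-.1899]))*1000).round(1))
for k in range(3):
    p=camera('top')
    for l in ['stop','trigger_grip','face_plate','holder']:
        for d in recognise(p,l)[:2]: w=np.array(d['at']); print(l,round(d['score'],2),w.round(3),((R.T@(w[:2]-[.457,-.1899]))*1000).round(1))
E
```

```text
bed+ [ 0.453 -0.121  0.03 ] [64.9 23.3]
bed+end [ 0.409 -0.252  0.03 ] [-73.6  27.7]
bed- [ 0.461 -0.269  0.03 ] [-74.5 -26.1]
bed-b [ 0.502 -0.134  0.03 ] [ 66.5 -27.3]
stop- [ 0.504 -0.126  0.053] [ 74.7 -26.3]
stop+ [ 0.454 -0.112  0.053] [73.7 25.6]
stopback [ 0.51  -0.112  0.053] [ 89.7 -28.1]
stopback+ [ 0.456 -0.098  0.053] [87.7 27.7]
base+ [ 0.455 -0.092  0.02 ] [93.  29.9]
base+end [ 0.373 -0.357  0.02 ] [-184.    32.1]
jawfaceplate [ 0.451 -0.264  0.057] [-72.7 -15.7]
jaw2 [ 0.412 -0.256  0.057] [-75.9  24.2]
bar- [ 0.439 -0.306  0.157] [-116.1  -16.2]
bar+ [ 0.405 -0.298  0.157] [-118.4   18.5]
stop 0.34 [0.432 0.197 0.058] [363.6 135.7]
trigger_grip 0.69 [ 0.332 -0.222  0.104] [-66.7 110. ]
trigger_grip 0.59 [ 0.419 -0.297  0.152] [-113.2    5.8]
face_plate 0.43 [ 0.437 -0.252  0.057] [-64.9   1.5]
holder 0.58 [ 0.432 -0.239  0.03 ] [-54.6   9.9]
trigger_grip 0.63 [ 0.418 -0.297  0.15 ] [-114.1    6.8]
trigger_grip 0.25 [0.387 0.019 0.043] [180.3 127.3]
face_plate 0.66 [ 0.434 -0.251  0.054] [-65.1   4.4]
face_plate 0.21 [0.409 0.247 0.18 ] [404.7 171.5]
holder 0.7 [ 0.432 -0.239  0.03 ] [-54.1  10. ]
holder 0.35 [ 0.436 -0.256  0.055] [-68.9   1.2]
stop 0.47 [ 0.483 -0.111  0.052] [82.9 -2.1]
trigger_grip 0.65 [ 0.416 -0.294  0.153] [-111.5    8.8]
holder 0.76 [ 0.43  -0.237  0.031] [-52.9  11.9]
```

```bash
python3 -m creep '[[0,[0,0,-0.5],-8.4],[0,[0,0,-0.5],-8.4],[0,[0,0,-0.5],-8.4],[0,[0,0,-0.5],-8.4],[0,[0,0,-0.5],-8.4],[0,[0,0,-0.5],-8.4],[0,[0,0,0],-8.4],[0,[0,0,0],-8.4],[0,[0,0,0],-8.5],[0,[0,0,0],0]]'
python3 -c "
from h import *; goal(.4599,-.1804,.28,73.4);print(observe()['joints'])"
```

```text
time: 10.8
position: [0.4507, 0.2387, 0.2798]
ee_rot: [0.802, 0.598, 0.0, 0.0]
ft_force: [-0.3, 0.5, -3.6]
grip_width: 0.045
finger_force: 61.8
t 10.8 pos [0.4507 0.2387 0.2798] yaw 73.43 tilt [ 0.  0. -1.] shift cm [-3.990e+01  1.283e+01 -2.000e-02] width 0.045 F [-0.3  0.5 -3.6]
turn 0.03
[2.53858756e-01 5.82759065e-02 1.79331635e+00 1.95828272e-05
 1.28982888e+00 5.43123213e-01]
```

```bash
python3 -m creep '[[0,[-2,0.64,0],0],[0,[-4,1.28,0],0],[0,[-4,1.28,0],0],[0,[-4,1.28,0],0],[0,[-4,1.28,0],0],[0,[-4,1.28,0],0],[0,[-4,1.28,0],0],[0,[-4,1.28,0],0],[0,[-4,1.28,0],0],[0,[-3,1,0],0]]'
python3 -m creep '[[0,[-2.9,1,0],0],[0,[0,0,0],0],[0,[0,0,0],0]]'
python3 -c "
from h import *; goal(.4599,-.1804,.15,73.4)"
```

```text
time: 11.8
position: [0.4583, -0.1524, 0.2801]
ee_rot: [0.804, 0.595, 0.0, 0.001]
ft_force: [0.9, 0.5, -3.2]
grip_width: 0.0449
finger_force: 61.8
time: 12.1
position: [0.4596, -0.1809, 0.2796]
ee_rot: [0.803, 0.595, 0.0, -0.0]
ft_force: [0.3, 0.3, -3.6]
grip_width: 0.0452
finger_force: 61.8
t 12.1 pos [ 0.4596 -0.1809  0.2796] yaw 73.08 tilt [-0.     0.001 -1.   ] shift cm [ 0.05  0.02 12.96] width 0.0452 F [ 0.3  0.3 -3.6]
turn -0.32
```

Descend to just above and look with the wrist camera.

```bash
python3 -m creep '[[0,[0,0,4],-0.3],[0,[0,0,4],0],[0,[0,0,3],0],[0,[0,0,1],0],[0,[0,0,0],0],[0,[0,0,0],0]]'
python3 - <<'E'
from h import *
goal(.4599,-.1804,.13,73.4)
p=camera('wrist'); cv2.imwrite('pics/w3.png',p['color'][:,:,::-1])
E
```

```text
time: 12.7
position: [0.4608, -0.1806, 0.1612]
ee_rot: [0.8, 0.599, 0.0, 0.001]
ft_force: [0.1, 0.3, -3.3]
grip_width: 0.0446
finger_force: 62.4
t 12.7 pos [ 0.4608 -0.1806  0.1612] yaw 73.66 tilt [ 0.002 -0.001 -1.   ] shift cm [-0.   -0.09  3.12] width 0.0446 F [ 0.1  0.3 -3.3]
turn 0.26
```

View pics/w3.png

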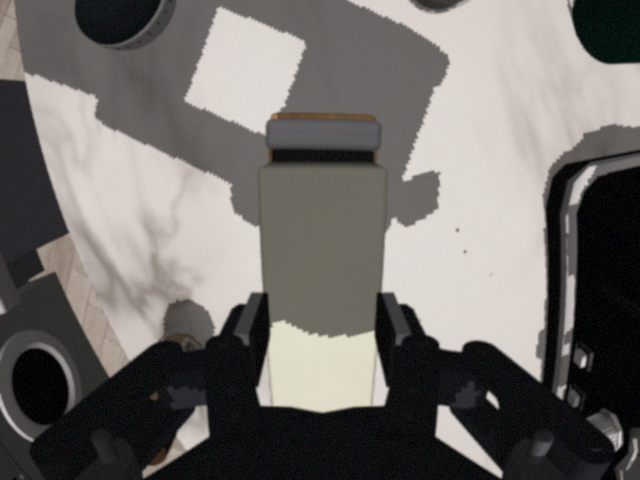

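The stone (columns 260–387) lines up with the stop (266–381, rows 120–150), with a gap in front of it. Lowering it.

```bash
python3 -m creep '[[0,[0,0,1.5],0],[0,[0,0,0.9],0],[0,[0,0,0.4],0],[0,[0,0,0],0],[0,[0,0,0],0]]'
python3 -m creep '[[0,[0,0,0.2],0],[0,[0,0,0],0]]'
python3 -m creep '[[0,[0,0,0.2],0],[0,[0,0,0],0]]'
python3 -c "
from h import *; goal(.4599,-.1804,.13,73.4)"
```

```text
time: 13.25
position: [0.4601, -0.1807, 0.1323]
ee_rot: [0.801, 0.599, 0.0, 0.0]
ft_force: [-0.9, 0.0, -2.8]
grip_width: 0.0449
finger_force: 62.4
time: 13.45
position: [0.4599, -0.1806, 0.1299]
ee_rot: [0.801, 0.599, 0.0, 0.0]
ft_force: [0.6, 0.9, -4.2]
grip_width: 0.0448
finger_force: 62.4
time: 13.65
position: [0.4597, -0.1805, 0.1276]
ee_rot: [0.8, 0.599, -0.0, -0.0]
ft_force: [-0.2, -0.0, -2.3]
grip_width: 0.045
finger_force: 62.4
t 13.65 pos [ 0.4597 -0.1805  0.1276] yaw 73.65 tilt [-0.  0. -1.] shift cm [ 0.01  0.02 -0.24] width 0.045 F [-0.2 -0.  -2.3]
turn 0.25
```

```bash
python3 -m creep '[[0,[0,0,0.2],0],[0,[0,0,0],0]]'
python3 -m creep '[[0,[0,0,0.2],0],[0,[0,0,0],0]]'
```

```text
time: 13.85
position: [0.4599, -0.1806, 0.1271]
ee_rot: [0.8, 0.599, -0.0, -0.0]
ft_force: [-5.2, 1.8, 12.7]
grip_width: 0.0446
finger_force: 71.0
time: 14.05
position: [0.46, -0.1806, 0.1268]
ee_rot: [0.8, 0.6, -0.0, -0.0]
ft_force: [-12.6, 7.3, 31.6]
grip_width: 0.045
finger_force: 78.4
```

```bash
python3 -m creep '[[0,[0,0,-0.3],0],[0.7,[0,0,0],0],[0.8,[0,0,0],0],[1,[0,0,0],0],[1,[0,0,0],0],[1,[0,0,-1],0],[1,[0,0,-3],0],[1,[0,0,-5],0],[1,[0,0,-5],0],[1,[0,0,-2],0]]'
python3 - <<'E'
from h import *
goal(.41,-.33,.3,-16.5)
p=camera('wrist'); cv2.imwrite('pics/w4.png',p['color'][:,:,::-1])
print(observe()['joints'])
E
```

```text
time: 15.05
position: [0.4614, -0.1816, 0.2929]
ee_rot: [0.8, 0.599, 0.001, 0.004]
ft_force: [0.7, -0.3, 0.2]
grip_width: 0.0851
finger_force: 0.0
t 15.05 pos [ 0.4614 -0.1816  0.2929] yaw 73.66 tilt [ 0.007 -0.005 -1.   ] shift cm [-15.69  -0.75  -0.68] width 0.0851 F [ 0.7 -0.3  0.2]
turn -89.84
[-6.14691428e-01  5.88187948e-03  1.81621388e+00  4.85748575e-06
  1.30831280e+00 -3.29592346e-01]
```

View pics/w4.png

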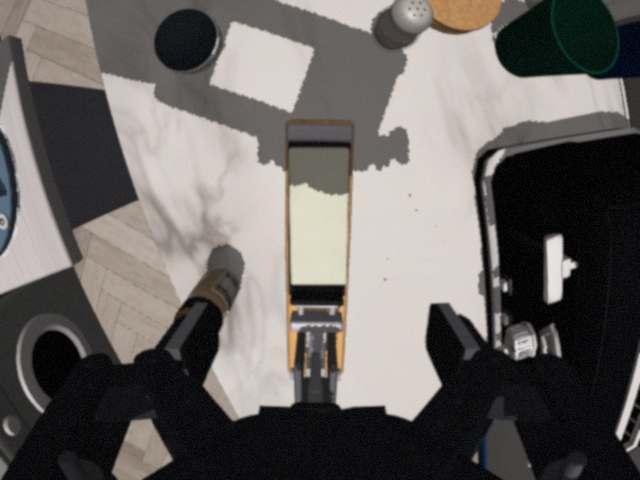

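The stone lies flat in the bed, centred with its end near the stop (rows 140–290) and the jaw beyond it. Next I turn and move over the trigger.

```bash
python3 -m creep '[[1,[-2,0,0],8.5],[1,[0,0,0],8.5],[1,[0,0,0],8.5],[1,[0,0,0],8.5],[1,[0,0,0],8.5],[1,[0,0,0],8.5],[1,[0,0,0],8.5],[1,[0,0,0],8.5],[1,[0,0,0],8.5],[1,[0,0,0],8.5]]'
python3 -m creep '[[1,[0,0,0],5],[1,[0,0,0],0]]'
python3 - <<'E'
from h import *
goal(.457-.141*.2874,-.19-.141*.9578,.28,-16.6)
p=camera('top'); im=p['color'][:,:,::-1]; print(-np.array(p['R']).T@p['t'])
q=camera('scene')
c=cv2.resize(im[195:295,370:530],(640,400),interpolation=cv2.INTER_CUBIC)
a,b=proj(q,np.array([.44,-.24,.05])).astype(int); print(a,b)
d=cv2.resize(q['color'][b-25:b+25,a-80:a+80,::-1],(640,200),interpolation=cv2.INTER_CUBIC)
cv2.imwrite('pics/j0.png',np.vstack([c,d]))
E
```

```text
time: 16.1
position: [0.454, -0.1996, 0.2867]
ee_rot: [0.995, -0.102, -0.0, -0.0]
ft_force: [-0.3, -0.1, 0.0]
grip_width: 0.0853
finger_force: 0.0
time: 16.3
position: [0.454, -0.1996, 0.2867]
ee_rot: [0.99, -0.143, -0.0, -0.0]
ft_force: [-0.2, 0.6, 0.1]
grip_width: 0.0855
finger_force: 0.0
t 16.3 pos [ 0.454  -0.1996  0.2867] yaw -16.39 tilt [-0.  0. -1.] shift cm [-0.06 13.09  0.67] width 0.0855 F [-0.2  0.6  0.1]
turn 0.21
[0.28457135 0.03814564 1.52877645]
404 228
```

View pics/j0.png

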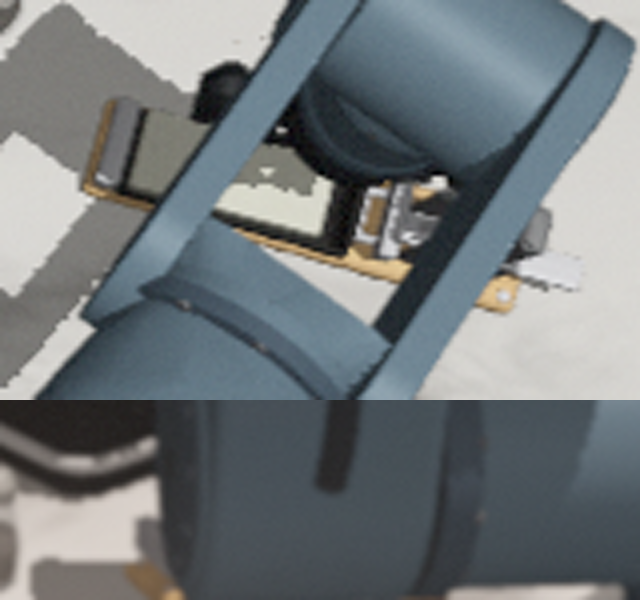

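```bash
python3 -m creep '[[1,[0,2,0],0],[1,[0,4,0],0],[1,[0,4,0],0],[1,[0,2.5,0],0],[1,[0,0.5,0],0],[1,[0,0,0],0],[1,[0,0,0],0]]'
cat >> h.py <<'E'
H=np.array([.457,-.19]);th=np.radians(73.5)
def rect(p,z,xs,ys):
    c,s=np.cos(th),np.sin(th)
    m=np.array([[proj(p,np.array([H[0]+c*x-s*y,H[1]+s*x+c*y,z])) for x in xs] for y in ys],np.float32)
    return cv2.remap(p['color'],m[...,0],m[...,1],cv2.INTER_LINEAR)
def prof(p,z=.058,x0=-120,x1=-30,ys=np.arange(-20,21,2)/1000):
    xs=np.arange(x0,x1,2)/1000; r=rect(p,z,xs,ys); m=np.median(r,0).astype(int)
    for x,c in zip(xs,m): print(int(round(x*1000)),c.tolist(),end=' ')
    print()
E
python3 - <<'E'
from h import *
goal(.457-.141*.2874,-.19-.141*.9578,.28,-16.6)
p=camera('top'); cv2.imwrite('pics/top1.png',p['color'][:,:,::-1]); prof(p,x1=90)
p0=dict(p); p0['color']=cv2.imread('pics/top0.png')[:,:,::-1].copy(); prof(p0)
E
```

```text
time: 17.1
position: [0.4177, -0.3236, 0.2866]
ee_rot: [0.99, -0.142, -0.0, -0.0]
ft_force: [-0.0, 0.3, -0.6]
grip_width: 0.0851
finger_force: 0.0
t 17.1 pos [ 0.4177 -0.3236  0.2866] yaw -16.28 tilt [-0.     0.001 -1.   ] shift cm [-0.08  0.18  0.66] width 0.0851 F [-0.   0.3 -0.6]
turn 0.32
-120 [93, 111, 121] -118 [62, 74, 82] -116 [55, 58, 60] -114 [41, 46, 49] -112 [39, 43, 49] -110 [47, 53, 53] -108 [52, 62, 55] -106 [66, 61, 62] -104 [62, 70, 64] -102 [84, 74, 70] -100 [99, 93, 85] -98 [102, 102, 103] -96 [106, 106, 108] -94 [107, 107, 109] -92 [106, 106, 108] -90 [96, 95, 97] -88 [78, 78, 79] -86 [79, 74, 68] -84 [102, 90, 73] -82 [123, 103, 76] -80 [123, 103, 76] -78 [122, 103, 78] -76 [114, 100, 84] -74 [96, 91, 85] -72 [61, 62, 60] -70 [24, 24, 23] -68 [20, 20, 20] -66 [18, 18, 17] -64 [17, 18, 16] -62 [21, 20, 20] -60 [24, 22, 22] -58 [23, 23, 23] -56 [23, 23, 23] -54 [27, 26, 26] -52 [55, 55, 51] -50 [96, 96, 88] -48 [121, 122, 112] -46 [123, 124, 114] -44 [124, 124, 114] -42 [124, 125, 114] -40 [124, 124, 115] -38 [124, 124, 115] -36 [124, 124, 114] -34 [124, 124, 114] 
[... 1283 characters left out ...]
 94] -106 [101, 101, 102] -104 [108, 104, 105] -102 [104, 102, 102] -100 [109, 104, 103] -98 [102, 102, 102] -96 [101, 102, 103] -94 [122, 123, 125] -92 [154, 154, 157] -90 [158, 158, 160] -88 [108, 104, 106] -86 [80, 74, 67] -84 [101, 89, 77] -82 [121, 100, 75] -80 [126, 106, 80] -78 [129, 110, 84] -76 [146, 138, 124] -74 [157, 148, 139] -72 [109, 109, 110] -70 [44, 44, 42] -68 [34, 33, 33] -66 [21, 20, 20] -64 [15, 16, 15] -62 [20, 20, 18] -60 [23, 21, 22] -58 [28, 30, 28] -56 [40, 38, 38] -54 [43, 41, 41] -52 [44, 42, 42] -50 [44, 43, 42] -48 [44, 43, 42] -46 [45, 44, 43] -44 [44, 43, 42] -42 [43, 43, 42] -40 [42, 42, 41] -38 [44, 43, 42] -36 [44, 44, 42] -34 [43, 43, 42] -32 [43, 42, 41]
```

```bash
python3 -m creep '[[1,[-0.1,0.2,3],0.3],[1,[0,0,3],0],[1,[0,0,1.5],0],[1,[0,0,0.4],0],[1,[0,0,0],0],[0.8,[0,0,0],0],[0.8,[0,0,0],0]]'
python3 -c "from h import *; goal(.4165,-.325,.208,-16.5); print(observe()['finger_force'])"
python3 -m creep '[[0.6,[0,0,0],0],[0.6,[0,0,0],0],[0.6,[0,0,0],0],[0.6,[0,0,0],0]]'
python3 - <<'E'
from h import *
goal(.4165,-.325,.208,-16.5); print(observe()['finger_force'])
p=camera('top');cv2.imwrite('pics/top2.png',p['color'][:,:,::-1]); prof(p,z=.06,x0=-104,x1=-40)
E
```

```text
time: 17.85
position: [0.4167, -0.3264, 0.2091]
ee_rot: [0.989, -0.145, 0.001, 0.001]
ft_force: [-0.1, 1.5, 0.6]
grip_width: 0.0685
finger_force: 0.5
t 17.85 pos [ 0.4167 -0.3264  0.2091] yaw -16.63 tilt [ 0.002 -0.002 -1.   ] shift cm [-0.06 -0.13  0.11] width 0.0685 F [-0.1  1.5  0.6]
turn -0.13
0.5343335308134556
time: 18.25
position: [0.4173, -0.3241, 0.2091]
ee_rot: [0.989, -0.145, 0.001, -0.002]
ft_force: [3.1, 11.9, 8.4]
grip_width: 0.0511
finger_force: 6.0
t 18.25 pos [ 0.4173 -0.3241  0.2091] yaw -16.64 tilt [ 0.003  0.004 -1.   ] shift cm [-0.05  0.11  0.11] width 0.0511 F [ 3.1 11.9  8.4]
turn -0.14
6.0290126502513885
-104 [52, 59, 60] -102 [64, 70, 59] -100 [77, 80, 70] -98 [97, 93, 80] -96 [102, 101, 97] -94 [105, 106, 107] -92 [107, 106, 109] -90 [107, 107, 108] -88 [100, 100, 101] -86 [84, 84, 85] -84 [76, 72, 72] -82 [96, 85, 71] -80 [120, 100, 74] -78 [125, 105, 77] -76 [122, 105, 77] -74 [115, 104, 83] -72 [104, 96, 87] -70 [73, 71, 72] -68 [30, 29, 29] -66 [20, 20, 19] -64 [17, 19, 17] -62 [18, 18, 18] -60 [21, 21, 22] -58 [23, 24, 23] -56 [24, 24, 23] -54 [25, 24, 24] -52 [48, 48, 45] -50 [89, 89, 81] -48 [118, 119, 111] -46 [124, 124, 115] -44 [124, 124, 115] -42 [125, 124, 115]
```

```bash
python3 -m creep '[[0.48,[0,0,0],0],[0.48,[0,0,0],0],[0.48,[0,0,0],0],[0.48,[0,0,0],0],[0.9,[0,0,0],0],[0.9,[0,0,0],0],[0.9,[0,0,0],0],[0.9,[0,0,0],0]]'
python3 - <<'E'
from h import *
goal(.4165,-.325,.208,-16.5); print(observe()['finger_force'])
p=camera('top');cv2.imwrite('pics/top3.png',p['color'][:,:,::-1]); prof(p,z=.06,x0=-104,x1=-40)
E
```

```text
time: 19.1
position: [0.416, -0.3267, 0.2081]
ee_rot: [0.989, -0.145, 0.0, 0.0]
ft_force: [-0.7, -0.2, -0.4]
grip_width: 0.0769
finger_force: 0.0
t 19.1 pos [ 0.416  -0.3267  0.2081] yaw -16.67 tilt [ 0.    -0.001 -1.   ] shift cm [-0.   -0.17  0.01] width 0.0769 F [-0.7 -0.2 -0.4]
turn -0.17
0.0
-104 [37, 43, 51] -102 [43, 47, 50] -100 [71, 60, 55] -98 [104, 88, 65] -96 [107, 101, 82] -94 [105, 101, 96] -92 [106, 106, 107] -90 [108, 108, 110] -88 [108, 108, 110] -86 [104, 105, 107] -84 [91, 91, 93] -82 [74, 73, 73] -80 [85, 78, 68] -78 [110, 95, 74] -76 [122, 105, 76] -74 [121, 102, 76] -72 [109, 98, 74] -70 [91, 85, 80] -68 [75, 76, 76] -66 [41, 44, 41] -64 [23, 22, 22] -62 [18, 18, 19] -60 [16, 15, 14] -58 [20, 18, 18] -56 [22, 22, 23] -54 [24, 26, 25] -52 [50, 48, 47] -50 [91, 91, 84] -48 [120, 119, 111] -46 [124, 124, 114] -44 [124, 125, 115] -42 [124, 124, 115]
```

```bash
cat >> h.py <<'E'
def track(p,z=.06):
    xs=np.arange(-110,90,.5)/1000; r=rect(p,z,xs,np.arange(-16,17,2)/1000).astype(float); m=np.median(r,0); X=xs*1000; g=m[:,1]
    br=(m[:,0]-m[:,2])>12; b=X[br&(X>-92)&(X<-20)]
    def cross(a,lo,hi,l):
        i=[k for k in range(len(X)-1) if lo<=X[k]<hi and (a[k]-l)*(a[k+1]-l)<=0]; return X[i].tolist()
    print('brown gap',(b.min(),b.max()) if len(b) else None,'n',len(b)/2,'dark edges@45',cross(g,-80,-30,45),'stone/stop edge@90',cross(g,40,85,90))
E
python3 - <<'E'
from h import *
p=camera('top')
for k in (1,2,3):
    p['color']=cv2.imread(f'pics/top{k}.png')[:,:,::-1].copy(); track(p)
E
python3 -m creep '[[0.48,[0,0,0],0],[0.48,[0,0,0],0],[0.48,[0,0,0],0],[0.48,[0,0,0],0],[0.48,[0,0,0],0],[0.9,[0,0,0],0],[0.9,[0,0,0],0],[0.9,[0,0,0],0],[0.9,[0,0,0],0]]'
python3 - <<'E'
from h import *
p=camera('top');cv2.imwrite('pics/top4.png',p['color'][:,:,::-1]); track(p)
E
```

```text
brown gap (np.float64(-85.0), np.float64(-74.0)) n 11.5 dark edges@45 [-71.0, -52.5] stone/stop edge@90 [70.0, 73.5]
brown gap (np.float64(-83.0), np.float64(-71.5)) n 12.0 dark edges@45 [-69.0, -52.5, -52.0] stone/stop edge@90 [70.0, 73.5]
brown gap (np.float64(-80.0), np.float64(-70.0)) n 10.5 dark edges@45 [-66.5, -66.0, -52.5] stone/stop edge@90 [70.0, 73.5]
time: 20.1
position: [0.416, -0.3266, 0.2079]
ee_rot: [0.989, -0.145, 0.0, 0.0]
ft_force: [-0.3, -0.1, 0.7]
grip_width: 0.0767
finger_force: 0.0
brown gap (np.float64(-75.0), np.float64(-69.0)) n 6.5 dark edges@45 [-69.5, -66.5, -61.5, -52.5] stone/stop edge@90 [70.0, 73.5]
```

```bash
python3 -m creep '[[0.48,[0,0,0],0],[0.48,[0,0,0],0],[0.48,[0,0,0],0],[0.48,[0,0,0],0],[0.48,[0,0,0],0],[0.9,[0,0,0],0],[0.9,[0,0,0],0],[0.9,[0,0,0],0],[0.9,[0,0,0],0]]'
python3 - <<'E'
from h import *
p=camera('top');cv2.imwrite('pics/top5.png',p['color'][:,:,::-1]); track(p); prof(p,z=.06,x0=-104,x1=-40)
E
python3 -m creep '[[0.48,[0,0,0],0],[0.48,[0,0,0],0],[0.48,[0,0,0],0],[0.48,[0,0,0],0],[0.48,[0,0,0],0],[0.9,[0,0,0],0],[0.9,[0,0,0],0],[0.9,[0,0,0],0],[0.9,[0,0,0],0]]'
python3 - <<'E'
from h import *
p=camera('top');cv2.imwrite('pics/top6.png',p['color'][:,:,::-1]); track(p); prof(p,z=.06,x0=-104,x1=-40)
E
```

```text
time: 21.05
position: [0.416, -0.3266, 0.2079]
ee_rot: [0.989, -0.145, 0.0, 0.0]
ft_force: [0.1, 0.0, -0.4]
grip_width: 0.0766
finger_force: 0.0
brown gap None n 0.0 dark edges@45 [-69.0, -62.0, -56.5, -52.0] stone/stop edge@90 [70.0, 73.5]
-104 [38, 46, 50] -102 [42, 46, 50] -100 [69, 58, 54] -98 [104, 90, 65] -96 [111, 102, 72] -94 [111, 102, 73] -92 [111, 102, 75] -90 [113, 103, 83] -88 [114, 104, 88] -86 [108, 103, 90] -84 [104, 101, 97] -82 [106, 105, 106] -80 [108, 108, 109] -78 [108, 108, 110] -76 [105, 105, 108] -74 [93, 92, 94] -72 [71, 73, 73] -70 [57, 57, 58] -68 [38, 38, 39] -66 [28, 28, 27] -64 [29, 27, 27] -62 [43, 41, 42] -60 [67, 68, 69] -58 [73, 73, 74] -56 [42, 42, 41] -54 [26, 25, 24] -52 [48, 46, 43] -50 [88, 88, 81] -48 [119, 119, 110] -46 [124, 124, 114] -44 [124, 124, 114] -42 [125, 124, 114] 
time: 22.0
position: [0.416, -0.3266, 0.2079]
ee_rot: [0.989, -0.145, 0.0, 0.0]
ft_force: [0.7, -0.5, 0.4]
grip_width: 0.0769
finger_force: 0.0
brown gap None n 0.0 dark edges@45 [-64.0, -57.5, -52.5, -52.0, -49.0] stone/stop edge@90 []
-104 [39, 45, 50] -102 [40, 46, 51] -100 [66, 58, 55] -98 [101, 85, 61] -96 [110, 101, 75] -94 [111, 103, 75] -92 [112, 103, 76] -90 [112, 105, 87] -88 [115, 105, 91] -86 [117, 105, 90] -84 [117, 106, 86] -82 [111, 102, 78] -80 [107, 102, 89] -78 [105, 103, 102] -76 [107, 107, 109] -74 [108, 108, 110] -72 [108, 108, 110] -70 [100, 100, 101] -68 [81, 80, 82] -66 [62, 62, 63] -64 [49, 48, 48] -62 [33, 32, 31] -60 [28, 29, 26] -58 [37, 37, 38] -56 [64, 64, 65] -54 [76, 76, 77] -52 [47, 45, 47] -50 [32, 31, 29] -48 [65, 65, 60] -46 [103, 103, 95] -44 [123, 123, 113] -42 [124, 124, 114]
```

```bash
python3 -m creep '[[0.48,[0,0,0],0],[0.48,[0,0,0],0],[0.48,[0,0,0],0],[0.48,[0,0,0],0],[0.48,[0,0,0],0],[0.9,[0,0,0],0],[0.9,[0,0,0],0],[0.9,[0,0,0],0],[0.9,[0,0,0],0]]'
python3 - <<'E'
from h import *
p=camera('top');cv2.imwrite('pics/top7.png',p['color'][:,:,::-1]); track(p); prof(p,z=.06,x0=-84,x1=-36); prof(p,z=.058,x0=60,x1=90)
E
```

```text
time: 22.95
position: [0.416, -0.3266, 0.2079]
ee_rot: [0.989, -0.145, 0.0, 0.0]
ft_force: [0.0, 0.0, -0.5]
grip_width: 0.0766
finger_force: 0.0
brown gap None n 0.0 dark edges@45 [-59.5, -56.0, -50.5, -47.5, -47.0] stone/stop edge@90 []
-84 [116, 104, 85] -82 [112, 103, 80] -80 [112, 104, 84] -78 [113, 102, 87] -76 [110, 100, 85] -74 [105, 100, 95] -72 [107, 106, 106] -70 [107, 107, 109] -68 [107, 108, 109] -66 [103, 104, 105] -64 [88, 88, 90] -62 [68, 68, 70] -60 [52, 51, 53] -58 [38, 36, 38] -56 [43, 43, 42] -54 [74, 74, 74] -52 [80, 80, 81] -50 [43, 43, 43] -48 [32, 31, 30] -46 [66, 66, 61] -44 [106, 106, 98] -42 [123, 123, 113] -40 [124, 124, 115] -38 [125, 125, 115] 
60 [213, 212, 200] 62 [212, 212, 200] 64 [212, 212, 199] 66 [212, 212, 199] 68 [213, 212, 200] 70 [211, 211, 199] 72 [199, 199, 187] 74 [176, 175, 169] 76 [177, 177, 178] 78 [211, 211, 212] 80 [215, 215, 217] 82 [210, 209, 211] 84 [205, 204, 206] 86 [193, 193, 195] 88 [163, 162, 163]
```

```bash
python3 -m creep '[[0.52,[0,0,0],0],[0.52,[0,0,0],0],[0.52,[0,0,0],0],[0.52,[0,0,0],0],[0.52,[0,0,0],0],[0.52,[0,0,0],0]]'
python3 - <<'E'
from h import *
goal(.416,-.3266,.2079); print(observe()['finger_force'])
p=camera('top');cv2.imwrite('pics/top8.png',p['color'][:,:,::-1]); track(p); prof(p,z=.06,x0=-84,x1=-36); prof(p,z=.058,x0=66,x1=82)
for l in ['flap_left','flap_right','mill','egg_timer','spice_jar']: print(l,[(np.round(d['at'],3).tolist(),round(d['score'],2)) for d in recognise(p,l)][:2])
E
```

```text
time: 23.6
position: [0.4173, -0.3232, 0.2084]
ee_rot: [0.989, -0.145, 0.001, -0.003]
ft_force: [4.7, 14.5, 11.3]
grip_width: 0.0448
finger_force: 7.9
t 23.6 pos [ 0.4173 -0.3232  0.2084] yaw -16.64 tilt [ 0.002  0.006 -1.   ] shift cm [-0.02  0.37  0.05] width 0.0448 F [ 4.7 14.5 11.3]
7.930274605751038
brown gap None n 0.0 dark edges@45 [-50.5, -47.0] stone/stop edge@90 []
-84 [116, 103, 84] -82 [112, 103, 80] -80 [112, 103, 85] -78 [113, 103, 88] -76 [112, 102, 83] -74 [111, 100, 78] -72 [106, 101, 87] -70 [105, 104, 104] -68 [107, 107, 109] -66 [108, 108, 110] -64 [107, 107, 109] -62 [97, 98, 99] -60 [77, 78, 79] -58 [59, 60, 61] -56 [55, 56, 56] -54 [72, 72, 72] -52 [79, 79, 79] -50 [45, 43, 42] -48 [32, 30, 28] -46 [64, 64, 59] -44 [104, 104, 96] -42 [124, 124, 114] -40 [124, 124, 114] -38 [124, 124, 114] 
66 [212, 212, 200] 68 [212, 212, 200] 70 [211, 211, 199] 72 [199, 199, 187] 74 [175, 175, 169] 76 [176, 176, 178] 78 [210, 210, 212] 80 [216, 215, 218] 
flap_left [([0.411, 0.587, 0.047], 0.95)]
flap_right [([0.432, 0.523, 0.046], 0.85), ([0.458, 0.157, 0.082], 0.78)]
mill [([0.572, -0.031, 0.078], 0.59)]
egg_timer [([0.387, 0.016, 0.042], 0.92)]
spice_jar [([0.454, 0.258, 0.012], 0.56)]
```

The sprung face is pushed in about 6.4 mm: the jaw block advanced 12.4 mm, less 5.1 mm of stone slide and 0.9 mm of gap. The stone is on the stop and the trigger is held, so I'm handing in.

```bash
python3 -c "
from bench import job; print(job.close_job())"
```

```text
the job is handed in; nothing more can be done
None
```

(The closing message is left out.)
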